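# Set the stop gauge of the sharpening bench

## Task

Take the dust cap off the setting gauge: turn it anticlockwise until its lugs reach the gaps, lift it straight off, and stand it upright on the bench clear of the gauge. Then turn the knob that was under it, a little at a time, until the sliding pointer's tip stands exactly opposite the tip of the index, and let go. Move the pointer only by the knob, and leave the index and the tools lying round about where they are.

Things in the scene. Friction and masses are not known exactly. Their poses are not given: they have to be found in the camera images.
- gauge: Setting gauge, fixed on the bench: dark wooden base 104 x 250 x 12 mm; origin at the centre of its underside, long along its y. A round steel housing for the knob stands at its y = -75 mm; slide way, pointer and index fill y = -27 to +119 mm, at most 40 mm high. The bench beyond the housing, to 180 mm from the knob axis on the gauge's -y side, is free.
- collar (a point): Centre of the cap's seat on the housing, on the knob axis, 34 mm above the bench; axes as the gauge's. Round it a steel bayonet collar, outer radius 47 mm, inner 32.5 mm, top at z = 46 mm. Its rim overhangs the cap's lugs except at two gaps, 20 mm wide, on the +x and -x side. Anticlockwise past each gap is a solid stop.
- dust_cap: Loose steel cap, 0.15 kg: a cup upside down over the knob, diameter 61 mm, 48 mm high. At its foot two lugs, 13 mm wide, 5 mm high, reach radius 40 mm along its +x and -x. On top a grip bar 14 mm wide (its x), 46 mm long (its y), 38 mm high. Origin: centre of its underside. Starts locked on the seat, yaw 0.55 to 1.05 rad clockwise (from above) of the gauge's.
- cap_grip (a point): Point to grip the cap's bar, on the cap's axis, 74 mm above its underside, 12 mm below the bar's top; axes as the cap's. Turned anticlockwise the cap meets the stops at the gauge's own yaw (within 0.1 rad); there it lifts out, with 2 mm play all round. If it catches, feel a little either way. Lift it 60 mm or more before moving it sideways: the knob stands inside.
- knob_grip (a point): Point on the knob's upright axis, 60.5 mm above the bench, at half its gripping height; turns with the knob. The knob is round, knurled brass, diameter 33 mm, from z = 45 to 74 mm. Fingertips kept above z = 48 mm clear the collar while turning.
- setting_knob (a joint): Turn of the knob in rad, 0 at the start, growing clockwise seen from above, range -1 to 7. Rack and pinion: clockwise moves the pointer towards the gauge's +y (away from the knob), 6 mm per rad without play. Friction, about 0.05 N m, keeps it where it is left.
- pointer_slide: Steel slide block 30 x 28 mm, 39 mm high, that carries the pointer along the gauge's y; origin 25.5 mm to the gauge's +x of the pointer tip, at bench height. Not to be pushed directly.
- pointer_tip (a point): Tip of the dark steel pointer on the slide, 24.5 mm above the bench; it points to the gauge's -x and moves along the gauge's y. Axes as the gauge's.
- index_tip (a point): Tip of the index, a dark steel point that points to the gauge's +x, level with the pointer, 3 mm from it when opposite. It sits on a stiff rider, whose place differs from run to run: 14 to 24 mm towards the gauge's +y of the pointer's start. Axes as the gauge's.
- bench_gouge: Bystander: wood-handled gouge, about 250 mm long, behind the gauge; origin at the centre of its underside.
- square: Bystander: try square, wooden stock and steel blade, 192 x 184 x 21 mm, beyond the gauge's +y end; origin at the centre of its underside.
- offcut: Bystander: small wooden offcut 79 x 53 x 25 mm between the robot and the gauge's +y half; origin at the centre of its underside.
There are look-alikes about, which are no part of the job. Of the things that look like the dust_cap, the smallest one is meant.

How it is judged:
By the outcome, as a careful person would: the job done as asked, in the order asked, and still so for the second after the job is handed in, with the robot touching nothing.
It also fails if it takes over 72 s, if anything falls off the work surface, if the arm or the gripper's body presses on something with over 40 N, if the wrist force passes 120 N, or if a joint passes its speed limit or range.

## Robot

A 7-joint arm with a two-finger parallel gripper is mounted at the origin on a cart in front of the work surface, level with it; the furniture and walls round the work are solid. World frame = base frame: x ahead of the robot, y to its left, z up, the work surface at z = 0. Lengths are in m, angles in rad, forces in N, time in s.
With the tool pointing down it reaches from about 0.425 to 0.925 m from the base axis. Payload 6.8 kg.
Tool frame: the origin (TCP) lies on the front face of the gripper's body, between the roots of the fingers; the fingertips stand 73 mm ahead of it and the grasp point (between the pads) lies 54 mm ahead of it (bot.finger_overhang is the z of the fingertips in the tool frame, in m); z points along the fingers, y is the line along which they close (so a half turn about z gives the same grasp; the last joint's range is limited). The gripper opens to 85 mm and grips with 20 to 120 N. Pads are 22 mm wide; open, the fingers measure 114 mm over their backs; the gripper's body (76 mm by 85 mm) begins 54 mm behind the grasp point. The pads swing forward as they close: fully open they stand 13 mm farther back than shut.
Start: joints at [-1.267, 0.477, 0.022, 1.555, -0.011, 1.109, -0.083], TCP at [0.27, 0.619, 0.304] pointing down, gripper open.
Joint ranges: [-2.96, 2.96], [-0.34, 2.1], [-1.41, 1.46], [0.24, 2.44], [-1.37, 4.51], [0.17, 1.92], [-2.96, 2.96]. Speed limits (rad/s): [2.39, 2.39, 3.14, 3.14, 3.14, 3.14, 3.14].

## Interface

Orientations are given as a unit quaternion [w, x, y, z].
In Python, from station import bot gives the robot as it stands.
- The arm moves only by the tool servo_tool, never from a script. Its argument "motion" is one flat list of numbers, 7 for each row, row after row: the shift along the tool's x, y, z as a fraction of full scale, then the turn, a rotation vector about the tool's x, y, z as a fraction of full scale, then the closure, from 0 (fully open) to 1 (shut). In form: [tx, ty, tz, ax, ay, az, gripper, tx, ty, tz, ax, ay, az, gripper, ...]. A call has 1 to 5 rows; each row shifts and turns the commanded pose from where the row before left it, along the tool's axes as they then stand; what a row does not reach is not made up. Full scale, the value 1, is 0.02 m for a shift and 0.15 rad for a turn. A row lasts 1/8 s, in which the tool goes at most 62.5 mm and 10.7 degrees, less where a joint would pass 70% of its speed; a pose out of reach is approached as far as the arm can. A call with a number of a shift or a turn outside -1 to 1 is refused whole. A call with a gripper value outside its range is refused whole. The fingers move at their own pace and stop on an object; "grip_force" is the grip in N (left out, the last holds). Time passes only in rows, so rows that do not move let the fingers close. It gives the time, the measured TCP pose, the force, the opening and the grip force at its end, in the units of the state.
- bot.get_obs(): the state, without advancing time (a new reading comes with each control period).
- bot.read_camera(name): name is "scene" or "side" or "wrist"; returns the picture (400x640x3 uint8, red, green, blue); there is no depth.
- bot.get_calibration(name): a dict with "mtx" (3x3 intrinsics, pixels), "rvec" (rotation vector, rad) and "tvec" (3), from world to camera coordinates, as OpenCV has them. Camera axes: x right, y down, z forward; pixel columns grow to the right and rows downward; lengths in m; the calibration is good to about 2 mm. A picture is of the moment at which its call begins: read the wrist's pose just before it. get_calibration takes no time and is no camera call; for the wrist camera it gives the pose at the moment of the call.
- bot.hand_in(): hands the job in; it is judged then, once.
Trained networks look in the newest picture that a camera, given by its name, has taken for a name from the list of things; names that differ only in an ending like _2 or _b are one class to them, and where a whole thing is asked for, a point or a joint stands for the part that bears it (a point fixed in the world has none). Each returns a list of dicts, best first, with "p" (0 to 1); they miss things now and then, are a little off and sometimes report something else, mostly with a low value. They report only what shows in the picture. A call takes as long as a camera call. They do not tell look-alikes from the thing itself.
- bot.boxes_of(camera, name): "uv" ([column, row] in pixels, amid what is visible of it).
The state is a dict: "t": time; "q": joint angles; "joint_vel": joint speeds; "joint_torque": joint torques, N m; "eef_pos": TCP position; "tool_rot": TCP orientation; "contact_force": force on the tool from outside, world axes, zero at the start; "torque": the same for the moment, N m; "gripper_width": opening from 0.0 (shut) to 1.0 (fully open); "grasp_force": force on a finger pad.
Only numpy, scipy, OpenCV 4.12 (cv2) and the standard library are available. Lean on these libraries where they do the work, as an engineer would, in place of code of your own. Each camera call takes 0.05 s, during which the arm holds its last target. There are 200 camera calls.

## Working session

There is one attempt and no reset: what is moved stays moved. The work goes in short steps, Python scripts to look and compute and a tool call to move; the robot and the scene stay as the last step left them, time stands still between calls to the robot, and variables do not carry over. Pictures are saved under pics/ and viewed, at most 10 in all, crops included, and the job is handed in when it is done.

Besides the shell and the picture viewer there is one more tool, called after "Call:" as name(argument=value, ...), one argument or row to a line, values as JSON. servo_tool: Moves the arm, as the interface text tells. Shift numbers are shares of 0.02 m and turn numbers shares of 0.15 rad, none past 1 either way. Its arguments: {"type":"object","properties":{"motion":{"type":"array","items":{"type":"number","minimum":-1,"maximum":1}},"grip_force":{"type":"number"}},"required":["motion"]}

```bash
ls; mkdir -p pics; cat > h.py <<'E'
import numpy as np, cv2
from station import bot
from scipy.spatial.transform import Rotation as R
def save(cam,name):
    im=bot.read_camera(cam); cv2.imwrite(f'pics/{name}.png',im[:,:,::-1]); return im
def ray(cam,uv):
    c=bot.get_calibration(cam); K=np.array(c['mtx'],float); Rm=cv2.Rodrigues(np.array(c['rvec'],float))[0]; t=np.array(c['tvec'],float).ravel()
    return -Rm.T@t, Rm.T@np.linalg.inv(K)@np.array([uv[0],uv[1],1.])
def atz(cam,uv,z):
    o,d=ray(cam,uv); return o+d*(z-o[2])/d[2]
def proj(cam,P):
    c=bot.get_calibration(cam)
    return cv2.projectPoints(np.atleast_2d(np.array(P,float)),np.array(c['rvec'],float),np.array(c['tvec'],float),np.array(c['mtx'],float),None)[0][:,0]
def st():
    o=bot.get_obs(); r=R.from_quat(np.roll(o['tool_rot'],-1)).as_matrix()
    print('t',o['t'],'p',np.round(o['eef_pos'],4),'R',np.round(r,3).tolist(),'F',np.round(o['contact_force'],1),'M',np.round(o['torque'],2),'w',o['gripper_width'],o['grasp_force']); return o,r
E
python3 - <<'E'
from h import *
st()
ims=[save(c,c+'0') for c in ('scene','side')]
for c in ('scene','side'):
    for n in ('gauge','dust_cap','pointer_tip','index_tip','pointer_slide'):
        print(c,n,[(np.round(b['uv']).tolist(),round(b['p'],2), np.round(atz(c,b['uv'],{'gauge':.01,'dust_cap':.07}.get(n,.0245)),3).tolist()) for b in bot.boxes_of(c,n)[:5]])
E
```

```text
pics
t 0.0 p [0.27   0.6181 0.3029] R [[-0.916, 0.4, -0.001], [0.4, 0.916, -0.002], [-0.0, -0.002, -1.0]] F [ 0.1  0.2 -0.9] M [ 0.01 -0.06  0.01] w 1.000758906103259 0.0
scene gauge [([324.0, 216.0], 0.79, [0.542, 0.052, 0.01]), ([343.0, 214.0], 0.22, [0.586, 0.019, 0.01])]
scene dust_cap [([344.0, 215.0], 0.94, [0.525, -0.031, 0.07]), ([437.0, 242.0], 0.72, [0.599, -0.258, 0.07]), ([308.0, 250.0], 0.71, [0.364, -0.053, 0.07])]
scene pointer_tip [([315.0, 209.0], 0.46, [0.533, 0.079, 0.024])]
scene index_tip [([299.0, 212.0], 0.59, [0.49, 0.101, 0.024])]
scene pointer_slide [([318.0, 210.0], 0.43, [0.537, 0.069, 0.024])]
side gauge [([321.0, 240.0], 0.79, [0.512, 0.033, 0.01])]
side dust_cap [([278.0, 259.0], 0.89, [0.38, -0.058, 0.07]), ([406.0, 305.0], 0.75, [0.614, -0.263, 0.07]), ([334.0, 236.0], 0.59, [0.529, -0.021, 0.07])]
side pointer_tip [([325.0, 220.0], 0.63, [0.541, 0.094, 0.024])]
side index_tip [([324.0, 220.0], 0.63, [0.537, 0.095, 0.024]), ([306.0, 222.0], 0.51, [0.487, 0.098, 0.024])]
side pointer_slide [([325.0, 222.0], 0.47, [0.538, 0.085, 0.024])]
```

View pics/scene0.png

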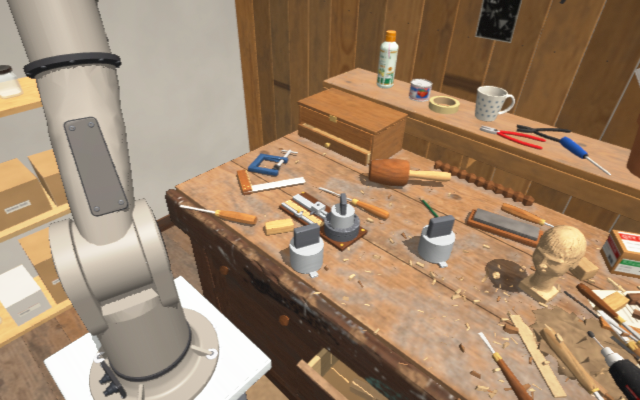

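View pics/side0.png

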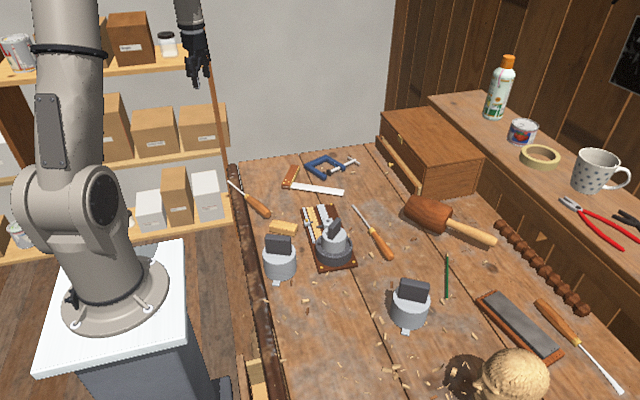

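Three cap-like things show up in the scene view: (344,215), on the gauge's housing; (308,250), loose in front; and (437,242), loose to the right. The one at (344,215) is the smallest and sits locked on the gauge, so it's the one meant. I'll confirm with a wrist close-up from above.

Call:
servo_tool(
  motion=[-1, -1, 0, 0, 0, 0, 0, -1, -1, 0, 0, 0, 0, 0, -1, -1, 0, 0, 0, 0, 0, -1, -1, 0, 0, 0, 0, 0, -1, -1, 0, 0, 0, 0, 0],
)

```text
t: 1.23
eef_pos: [0.3221, 0.486, 0.3041]
tool_rot: [0.0, 0.204, 0.979, 0.0]
contact_force: [0.6, 0.2, 0.4]
gripper_width: 1.0
grasp_force: 0.0
```

Call:
servo_tool(
  motion=[-1, -1, 0, 0, 0, 0, 0, -1, -1, 0, 0, 0, 0, 0, -1, -1, 0, 0, 0, 0, 0, -1, -1, 0, 0, 0, 0, 0, -1, -1, 0, 0, 0, 0, 0],
)

```text
t: 1.85
eef_pos: [0.3737, 0.3544, 0.3041]
tool_rot: [0.0, 0.204, 0.979, 0.0]
contact_force: [-0.1, -0.1, 0.8]
gripper_width: 1.0
grasp_force: 0.0
```

Call:
servo_tool(
  motion=[-1, -1, 0, 0, 0, 0, 0, -1, -1, 0, 0, 0, 0, 0, -1, -1, 0, 0, 0, 0, 0, -1, -1, 0, 0, 0, 0, 0, -1, -1, 0, 0, 0, 0, 0],
)

```text
t: 2.48
eef_pos: [0.4253, 0.2227, 0.3042]
tool_rot: [0.0, 0.204, 0.979, 0.0]
contact_force: [-0.1, -0.1, 0.6]
gripper_width: 1.001
grasp_force: 0.0
```

Call:
servo_tool(
  motion=[-1, -1, 0, 0, 0, 0, 0, -1, -1, 0, 0, 0, 0, 0, -1, -1, 0, 0, 0, 0, 0, -1, -1, 0, 0, 0, 0, 0, -1, -1, 0, 0, 0, 0, 0],
)

```text
t: 3.1
eef_pos: [0.477, 0.0911, 0.3042]
tool_rot: [0.0, 0.204, 0.979, 0.0]
contact_force: [0.2, 0.1, -1.0]
gripper_width: 1.001
grasp_force: 0.0
```

```bash
python3 - <<'E'
from h import *
o,r=st(); print(np.round(o['q'],3))
print(proj('wrist',[[.527,-.022,.12],[.5,.11,.03],[.46,.0,0],o['eef_pos']+r@np.array([0,0,.25])]))
E
```

```text
t 3.1 p [0.477  0.0911 0.3042] R [[-0.916, 0.4, 0.001], [0.4, 0.916, 0.0], [-0.0, 0.001, -1.0]] F [ 0.2  0.1 -1. ] M [ 0.05 -0.    0.04] w 1.0013374461810025 0.0
[-0.583  0.161  0.299  2.013 -0.057  0.975  0.903]
[[229.89966133 296.60201049]
 [344.46957619 191.17523446]
 [246.77889341 191.21932091]
 [321.03126686 184.08255072]]
```

```bash
python3 - <<'E'
from h import *
im=save('wrist','w0')
for n in ('dust_cap','cap_grip','pointer_tip','index_tip','pointer_slide','gauge'):
    print(n,[(np.round(b['uv'],1).tolist(),round(b['p'],2), np.round(atz('wrist',b['uv'],{'gauge':.01,'dust_cap':.12,'cap_grip':.12}.get(n,.0245)),3).tolist()) for b in bot.boxes_of('wrist',n)[:5]])
E
```

```text
dust_cap [([133.7, 390.4], 0.86, [0.583, -0.166, 0.12]), ([171.5, 148.2], 0.85, [0.389, -0.003, 0.12]), ([246.4, 266.7], 0.81, [0.506, 0.003, 0.12]), ([331.8, 185.0], 0.51, [0.469, 0.102, 0.12])]
cap_grip [([134.3, 391.5], 0.9, [0.584, -0.163, 0.12]), ([242.3, 266.7], 0.88, [0.504, 0.002, 0.12]), ([173.6, 144.7], 0.79, [0.387, 0.002, 0.12])]
pointer_tip [([322.6, 235.1], 0.69, [0.54, 0.066, 0.025])]
index_tip [([331.1, 187.5], 0.57, [0.491, 0.099, 0.025])]
pointer_slide [([321.6, 237.7], 0.98, [0.542, 0.065, 0.025])]
gauge [([326.6, 216.4], 0.6, [0.525, 0.08, 0.01])]
```

View pics/w0.png

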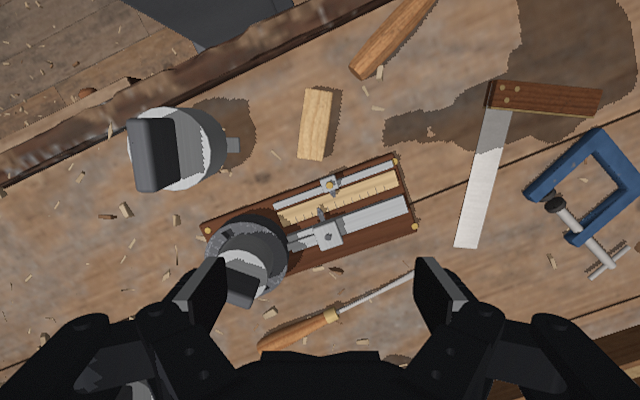

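The wrist view confirms it. The cap on the gauge's housing at (243,268) is clearly smaller than the loose one at (170,150), and the third is below-left at (134,391). Slide and pointer sit at (325,230), the index rider at (330,184). Next I move over the cap.

Call:
servo_tool(
  motion=[-1, -0.85, 0, 0, 0, 0, 0, -1, -0.85, 0, 0, 0, 0, 0, -1, -0.85, 0, 0, 0, 0, 0, -1, -0.85, 0, 0, 0, 0, 0, -0.6, -0.8, 0, 0, 0, 0, 0],
)

```text
t: 4.08
eef_pos: [0.5278, -0.0218, 0.3039]
tool_rot: [0.0, 0.204, 0.979, 0.0]
contact_force: [-0.5, 0.4, 0.5]
gripper_width: 0.999
grasp_force: 0.0
```

```bash
python3 - <<'E'
from h import *
st()
im=save('wrist','w1')
for n in ('dust_cap','cap_grip','pointer_tip','index_tip','pointer_slide'):
    print(n,[(np.round(b['uv'],1).tolist(),round(b['p'],2), np.round(atz('wrist',b['uv'],{'dust_cap':.12,'cap_grip':.12}.get(n,.0245)),3).tolist()) for b in bot.boxes_of('wrist',n)[:4]])
c=im[90:330,200:520]; cv2.imwrite('pics/w1c.png',cv2.resize(c,(800,600),interpolation=cv2.INTER_CUBIC)[:,:,::-1])
E
```

```text
t 4.075 p [ 0.5278 -0.0218  0.3039] R [[-0.917, 0.399, 0.0], [0.399, 0.917, 0.0], [-0.0, 0.0, -1.0]] F [-0.5  0.4  0.5] M [ 0.    0.05 -0.01] w 0.998810737037197 0.0
dust_cap [([322.6, 186.2], 0.91, [0.516, -0.017, 0.12]), ([224.9, 319.7], 0.79, [0.597, -0.153, 0.12]), ([248.4, 50.3], 0.71, [0.401, -0.026, 0.12])]
cap_grip [([227.5, 318.3], 0.98, [0.596, -0.148, 0.12]), ([251.8, 45.9], 0.93, [0.399, -0.021, 0.12]), ([317.2, 187.3], 0.81, [0.515, -0.02, 0.12])]
pointer_tip [([398.3, 156.8], 0.57, [0.539, 0.067, 0.025])]
index_tip [([409.8, 101.1], 0.58, [0.488, 0.099, 0.025])]
pointer_slide [([400.3, 158.0], 0.67, [0.541, 0.07, 0.025])]
```

View pics/w1c.png

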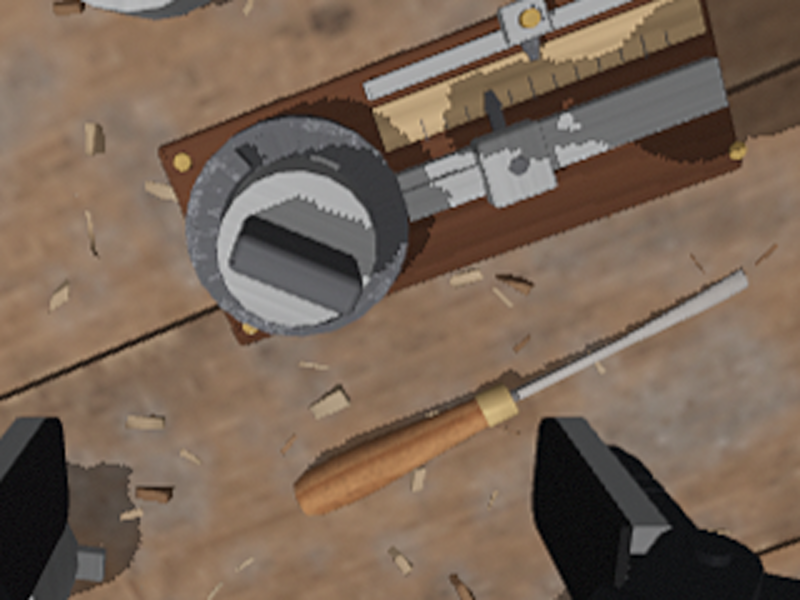

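```bash
python3 - <<'E'
from h import *
f=lambda p:(200+p[0]/2.5,90+p[1]/2.5)
print('cam',ray('wrist',(320,200))[0])
print('collar',atz('wrist',f((298,225)),.046), 'r',np.linalg.norm(atz('wrist',f((298,225)),.046)-atz('wrist',f((408,225)),.046)))
for n,p in dict(bl=(232,262),br=(352,313),tl=(247,243),tr=(362,287),ul=(258,217),ur=(360,262)).items(): print(n,[np.round(atz('wrist',f(p),z)[:2],4) for z in (.12,.082)])
print('base BL..',[np.round(atz('wrist',f(p),.012)[:2],4) for p in ((160,148),(242,345),(742,165))])
print('screws',[np.round(atz('wrist',f(p),.013)[:2],4) for p in ((182,162),(250,327),(738,151))])
print('ptr tip',atz('wrist',f((491,92)),.0245),'idx',atz('wrist',f((534,58)),.0245))
E
```

```text
cam [0.46232617 0.00645099 0.37420014]
collar [ 0.52378433 -0.02080162  0.046     ] r 0.04658584638703828
bl [array([ 0.5127, -0.0398]), array([ 0.5202, -0.0467])]
br [array([ 0.545, -0.01 ]), array([ 0.5574, -0.0124])]
tl [array([ 0.5088, -0.0325]), array([ 0.5157, -0.0383])]
tr [array([ 0.5379, -0.0034]), array([ 0.5492, -0.0049])]
ul [array([ 0.5023, -0.0256]), array([ 0.5082, -0.0304])]
ur [array([ 0.5296, -0.0007]), array([ 0.5397, -0.0018])]
base BL.. [array([ 0.4725, -0.067 ]), array([ 0.574 , -0.0725]), array([0.5854, 0.1739])]
screws [array([ 0.4821, -0.0604]), array([ 0.5668, -0.0649]), array([0.5781, 0.1734])]
ptr tip [0.50744062 0.07690793 0.0245    ] idx [0.50145244 0.09843289 0.0245    ]
```

The close-up shows the bar's top face centred near (320,193) full-image, lying about 43° in world axes. The gauge yaw is about -0.05 and the axis about (0.525,-0.020). The cap is therefore about 0.77 rad clockwise of the gauge, which is within the stated range. Next: turn the tool +1.16 rad and descend.

Call:
servo_tool(
  motion=[0.16, 0, 0, 0, 0, -1, 0, 0, 0, 0, 0, 0, -1, 0, 0, 0, 0.5, 0, 0, -1, 0, 0, 0, 0.5, 0, 0, -1, 0, 0, 0, 0.5, 0, 0, -1, 0],
)

```text
t: 5.0
eef_pos: [0.5242, -0.0191, 0.2736]
tool_rot: [0.0, -0.172, 0.985, 0.0]
contact_force: [-0.3, -0.2, -0.7]
gripper_width: 1.0
grasp_force: 0.0
```

Call:
servo_tool(
  motion=[0, 0, 0.5, 0, 0, -1, 0, 0, 0, 0.5, 0, 0, -1, 0, 0, 0, 1, 0, 0, -0.73, 0, 0, 0, 1, 0, 0, 0, 0, 0, 0, 1, 0, 0, 0, 0],
)

```text
t: 5.62
eef_pos: [0.5243, -0.0192, 0.1934]
tool_rot: [0.0, -0.366, 0.931, 0.0]
contact_force: [-0.5, 0.4, 0.3]
gripper_width: 0.997
grasp_force: 0.0
```

```bash
python3 - <<'E'
from h import *
o,r=st(); print(np.round(o['q'],2))
im=save('wrist','w2'); cv2.imwrite('pics/w2c.png',im[100:,100:540][:,:,::-1])
for p in ([.525,-.0203,.12],[.525+.023*np.cos(.75),-.0203+.023*np.sin(.75),.12],[.525-.023*np.cos(.75),-.0203-.023*np.sin(.75),.12]): print(proj('wrist',p)-[100,100])
E
```

```text
t 5.625 p [ 0.5243 -0.0192  0.1934] R [[-0.732, -0.681, 0.0], [-0.681, 0.732, 0.001], [-0.001, 0.0, -1.0]] F [-0.5  0.4  0.3] M [-0.06 -0.04  0.02] w 0.9966793254320961 0.0
[-0.21  0.37  0.16  2.02 -0.09  0.75  2.32]
[[216.6758009  166.39210565]]
[[216.78998345 206.98026378]]
[[216.55195762 122.36987248]]
```

View pics/w2c.png

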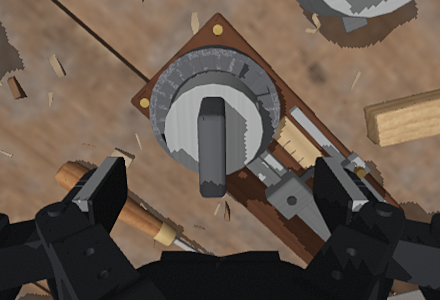

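The bar now runs parallel to the pads, at crop columns 199–226 (TCP line about 217), so the alignment is good. But q7 is 2.32, and the unlocking turn would take it past its range. I'll make a half turn the other way first.

Call:
servo_tool(
  motion=[0, 0, 0, 0, 0, 1, 0, 0, 0, 0, 0, 0, 1, 0, 0, 0, 0, 0, 0, 1, 0, 0, 0, 0, 0, 0, 1, 0, 0, 0, 0, 0, 0, 1, 0],
)

```text
t: 6.3
eef_pos: [0.5244, -0.0194, 0.1944]
tool_rot: [0.0, 0.003, 1.0, 0.0]
contact_force: [0.6, -0.4, 0.7]
gripper_width: 0.997
grasp_force: 0.0
```

Call:
servo_tool(
  motion=[0, 0, 0, 0, 0, 1, 0, 0, 0, 0, 0, 0, 1, 0, 0, 0, 0, 0, 0, 1, 0, 0, 0, 0, 0, 0, 1, 0, 0, 0, 0, 0, 0, 1, 0],
)

```text
t: 6.92
eef_pos: [0.5244, -0.0193, 0.1943]
tool_rot: [-0.0, 0.369, 0.929, 0.0]
contact_force: [0.6, -0.0, -1.0]
gripper_width: 1.001
grasp_force: 0.0
```

Call:
servo_tool(
  motion=[0, 0, 0, 0, 0, 1, 0, 0, 0, 0, 0, 0, 1, 0, 0, 0, 0, 0, 0, 1, 0, 0, 0, 0, 0, 0, 1, 0, 0, 0, 0, 0, 0, 1, 0],
)

```text
t: 7.55
eef_pos: [0.5244, -0.0192, 0.1943]
tool_rot: [-0.0, 0.684, 0.73, 0.0]
contact_force: [-0.2, 0.1, -0.8]
gripper_width: 0.999
grasp_force: 0.0
```

Call:
servo_tool(
  motion=[0, 0, 0, 0, 0, 1, 0, 0, 0, 0, 0, 0, 1, 0, 0, 0, 0, 0, 0, 1, 0, 0, 0, 0, 0, 0, 1, 0, 0, 0, 0, 0, 0, 1, 0],
)

```text
t: 8.18
eef_pos: [0.5244, -0.0191, 0.1941]
tool_rot: [-0.001, 0.903, 0.429, 0.0]
contact_force: [0.3, -0.3, 0.6]
gripper_width: 1.007
grasp_force: 0.0
```

Call:
servo_tool(
  motion=[0, 0, 0, 0, 0, 0.95, 0, 0, 0, 0, 0, 0, 0, 0],
)

```text
t: 8.43
eef_pos: [0.5244, -0.0193, 0.1939]
tool_rot: [-0.0, 0.931, 0.366, -0.0]
contact_force: [0.5, -0.6, -0.0]
gripper_width: 1.003
grasp_force: 0.0
```

```bash
python3 - <<'E'
from h import *
o,r=st(); print(np.round(o['q'],2))
im=save('wrist','w3')
c=im[90:290,180:460].copy(); c=cv2.resize(c,None,fx=2.5,fy=2.5,interpolation=cv2.INTER_CUBIC)
# overlay predicted collar top circle and bar top
a=np.linspace(0,2*np.pi,60)
ax=np.array([.525,-.0203])
ci=np.c_[ax[0]+.047*np.cos(a),ax[1]+.047*np.sin(a),0*a+.046]
pj=lambda P:((proj('wrist',P)-[180,90])*2.5).astype(np.int32)
cv2.polylines(c,[pj(ci)],True,(255,0,0),1)
u=np.array([np.cos(.75),np.sin(.75)]);v=np.array([-u[1],u[0]])
bar=[[*(ax+s*.023*u+w*.007*v),.12] for s,w in((1,1),(1,-1),(-1,-1),(-1,1))]
cv2.polylines(c,[pj(bar)],True,(0,255,0),1)
cv2.imwrite('pics/w3c.png',c[:,:,::-1])
E
```

```text
t 8.425 p [ 0.5244 -0.0193  0.1939] R [[0.732, 0.682, -0.0], [0.682, -0.732, 0.0], [0.0, -0.001, -1.0]] F [ 0.5 -0.6 -0. ] M [-0.02  0.06  0.03] w 1.0033928684548272 0.0
[-0.8   0.55  0.96  2.06 -0.61  0.85 -0.31]
```

View pics/w3c.png

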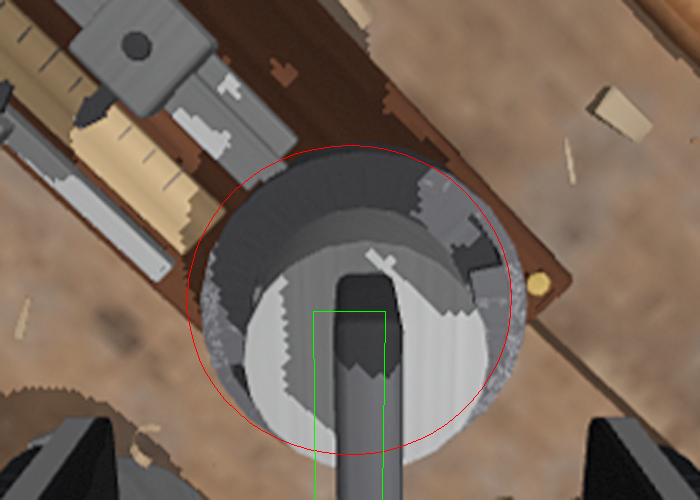

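```bash
python3 - <<'E'
from h import *
o,r=st(); c=bot.get_calibration('wrist'); K=np.array(c['mtx'],float); Rc=cv2.Rodrigues(np.array(c['rvec'],float))[0]; t=np.array(c['tvec'],float).ravel()
p=np.array(o['eef_pos']); A=Rc@r; b=Rc@p+t   # cam = A*tool + b
np.savez('cal.npz',A=A,b=b,K=K)
def pr(P,pos,yawR): X=(A@yawR.T@(np.atleast_2d(P)-pos).T).T+b; x=(K@X.T).T; return x[:,:2]/x[:,2:]
Rz=lambda y:np.array([[-y[1],y[0],0],[y[0],y[1],0],[0,0,-1.]])
w1=([.5278,-.0218,.3039],Rz((.399,.917))); w2=([.5243,-.0192,.1934],Rz((-.681,.732))); w3=(p,r)
a=np.linspace(0,2*np.pi,200)
for ax in ([.525,-.0203],[.527,-.0225]):
  ci=np.c_[ax[0]+.047*np.cos(a),ax[1]+.047*np.sin(a),0*a+.046]
  for n,w in (('w1',w1),('w2',w2),('w3',w3)):
    q=pr(ci,*w); print(ax,n,'L',q[:,0].min().round(1),'R',q[:,0].max().round(1),'T',q[:,1].min().round(1),'B',q[:,1].max().round(1))
g=lambda f:cv2.cvtColor(cv2.imread(f),cv2.COLOR_BGR2GRAY)
E
echo "measured w1: L $(python3 -c 'print(200+187/2.5,200+410/2.5,90+115/2.5,90+335/2.5)') ; w2 approx L 248 R 382 T 144 ; w3 L 260 R 390 T 150"
```

```text
t 8.475 p [ 0.5244 -0.0196  0.194 ] R [[0.731, 0.682, -0.0], [0.682, -0.731, 0.0], [0.0, -0.0, -1.0]] F [-0.1  0.  -0.4] M [0.01 0.05 0.04] w 0.9957954063997789 0.0
[0.525, -0.0203] w1 L 274.6 R 363.5 T 133.5 B 221.0
[0.525, -0.0203] w2 L 251.6 R 381.6 T 147.8 B 271.8
[0.525, -0.0203] w3 L 254.9 R 384.6 T 148.1 B 271.9
[0.527, -0.0225] w1 L 273.5 R 362.3 T 136.3 B 223.4
[0.527, -0.0225] w2 L 247.5 R 377.5 T 147.7 B 271.8
[0.527, -0.0225] w3 L 259.0 R 388.7 T 148.2 B 271.9
measured w1: L 274.8 364.0 136.0 224.0 ; w2 approx L 248 R 382 T 144 ; w3 L 260 R 390 T 150
```

Call:
servo_tool(
  motion=[-0.06, 0.2, 0.6, 0, 0, 0, 0, 0, 0, 0.5, 0, 0, 0, 0, 0, 0, 0.5, 0, 0, 0, 0, 0, 0, 0, 0, 0, 0, 0.6, 0, 0, 0, 0, 0, 0, 0.8],
  grip_force=40,
)

```text
t: 9.1
eef_pos: [0.5263, -0.0245, 0.1619]
tool_rot: [0.0, 0.931, 0.365, -0.0]
contact_force: [-0.5, -0.1, -0.1]
gripper_width: 0.609
grasp_force: 0.0
```

Call:
servo_tool(
  motion=[0, 0, 0, 0, 0, 0, 1, 0, 0, 0, 0, 0, 0, 1, 0, 0, 0, 0, 0, 0, 1, 0, 0, 0, 0, 0, 0, 1, 0, 0, 0, 0, 0, 0, 1],
)

```text
t: 9.72
eef_pos: [0.5264, -0.0242, 0.1621]
tool_rot: [-0.0, 0.931, 0.365, 0.0]
contact_force: [-1.1, 1.3, 3.2]
gripper_width: 0.158
grasp_force: 45.8
```

```bash
python3 - <<'E'
from h import *
st()
E
```

```text
t 9.725 p [ 0.5264 -0.0242  0.1621] R [[0.734, 0.679, 0.0], [0.679, -0.734, 0.0], [0.0, -0.0, -1.0]] F [-1.1  1.3  3.2] M [0.2  0.09 0.02] w 0.15796058480710107 45.81815779209137
```

Call:
servo_tool(
  motion=[0, 0, 0, 0, 0, -0.8, 1, 0, 0, 0, 0, 0, -0.8, 1, 0, 0, 0, 0, 0, -0.8, 1, 0, 0, 0, 0, 0, -0.8, 1, 0, 0, 0, 0, 0, -0.8, 1],
  grip_force=60,
)

```text
t: 10.35
eef_pos: [0.5262, -0.0252, 0.1621]
tool_rot: [0.001, 0.781, 0.625, -0.0]
contact_force: [-1.0, -1.4, 1.6]
gripper_width: 0.152
grasp_force: 59.6
```

```bash
python3 - <<'E'
from h import *
o,r=st();print('yaw',np.arctan2(r[1,1],r[0,1]))
E
```

```text
t 10.35 p [ 0.5262 -0.0252  0.1621] R [[0.219, 0.976, 0.0], [0.976, -0.219, -0.001], [-0.001, 0.001, -1.0]] F [-1.  -1.4  1.6] M [-0.42  0.07 -0.08] w 0.15170336810944288 59.61147844791412
yaw -0.22100424158277723
```

Call:
servo_tool(
  motion=[0, 0, 0, 0, 0, -0.4, 1, 0, 0, 0, 0, 0, -0.4, 1, 0, 0, 0, 0, 0, -0.3, 1, 0, 0, 0, 0, 0, 0, 1],
)

```text
t: 10.85
eef_pos: [0.5263, -0.0249, 0.162]
tool_rot: [0.0, 0.728, 0.686, 0.0]
contact_force: [-1.0, -3.2, 3.4]
gripper_width: 0.152
grasp_force: 59.8
```

```bash
python3 - <<'E'
from h import *
o,r=st();print('yaw',np.arctan2(r[1,1],r[0,1]))
E
```

```text
t 10.85 p [ 0.5263 -0.0249  0.162 ] R [[0.06, 0.998, 0.0], [0.998, -0.06, -0.0], [-0.0, 0.0, -1.0]] F [-1.  -3.2  3.4] M [-0.61  0.06 -0.08] w 0.15239417894357618 59.808509945869446
yaw -0.05971211522150803
```

Call:
servo_tool(
  motion=[0, 0, 0, 0, 0, -0.25, 1, 0, 0, 0, 0, 0, -0.25, 1, 0, 0, 0, 0, 0, 0, 1],
)

```text
t: 11.22
eef_pos: [0.5263, -0.0241, 0.162]
tool_rot: [-0.0, 0.701, 0.713, 0.0]
contact_force: [-2.1, -1.3, 5.9]
gripper_width: 0.154
grasp_force: 60.2
```

```bash
python3 - <<'E'
from h import *
o,r=st();print('yaw',np.arctan2(r[1,1],r[0,1]))
E
```

```text
t 11.225 p [ 0.5263 -0.0241  0.162 ] R [[-0.017, 1.0, 0.0], [1.0, 0.017, 0.001], [0.001, 0.0, -1.0]] F [-2.1 -1.3  5.9] M [-0.32  0.07 -0.02] w 0.15372661402855128 60.1735657453537
yaw 0.01697387799121089
```

Call:
servo_tool(
  motion=[0, 0, 0, 0, 0, -0.25, 1, 0, 0, 0, 0, 0, 0, 1],
)

```text
t: 11.48
eef_pos: [0.5263, -0.0241, 0.1621]
tool_rot: [-0.0, 0.689, 0.725, 0.001]
contact_force: [-1.6, 0.5, 5.2]
gripper_width: 0.15
grasp_force: 60.9
```

```bash
python3 - <<'E'
from h import *
o,r=st();print('yaw',np.arctan2(r[1,1],r[0,1]), proj('wrist',o['eef_pos']+r@[0,0,.1]))
im=save('wrist','w4'); c=cv2.resize(im[130:330,180:460],None,fx=2.5,fy=2.5,interpolation=cv2.INTER_CUBIC); cv2.imwrite('pics/w4c.png',c[:,:,::-1])
E
```

```text
t 11.475 p [ 0.5263 -0.0241  0.1621] R [[-0.052, 0.999, 0.0], [0.999, 0.052, 0.001], [0.001, 0.0, -1.0]] F [-1.6  0.5  5.2] M [-0.18  0.12 -0.91] w 0.15013517873509785 60.915234088897705
yaw 0.05168391240914642 [[320.00451662 237.93308563]]
```

View pics/w4c.png

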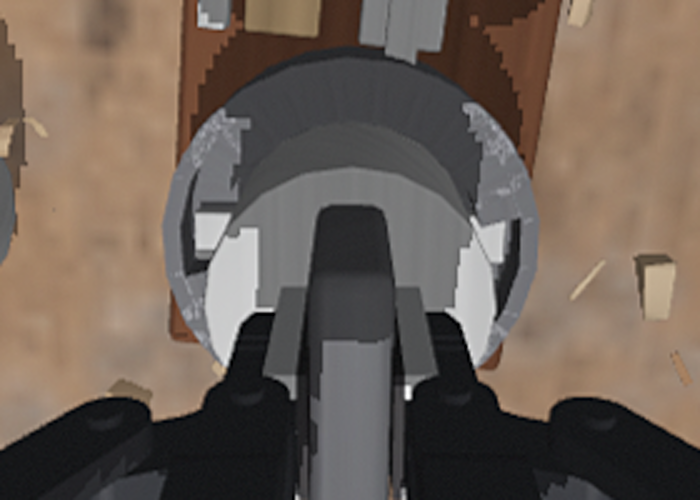

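The stop is reached (Mz about -0.9). The lugs show bright in both gaps, at crop (212,232) and (490,242). I'll back off slightly and lift.

Call:
servo_tool(
  motion=[0, 0, 0, 0, 0, 0.3, 1, 0, 0, -0.15, 0, 0, 0, 1, 0, 0, -0.2, 0, 0, 0, 1, 0, 0, -0.2, 0, 0, 0, 1],
)

```text
t: 12.02
eef_pos: [0.5259, -0.0241, 0.1729]
tool_rot: [-0.0, 0.704, 0.71, -0.0]
contact_force: [-0.6, -0.4, -1.4]
gripper_width: 0.153
grasp_force: 59.1
```

```bash
python3 - <<'E'
from h import *
o,r=st();print('yaw',np.arctan2(r[1,1],r[0,1]))
E
```

```text
t 12.025 p [ 0.5259 -0.0241  0.1729] R [[-0.009, 1.0, -0.001], [1.0, 0.009, 0.0], [0.0, -0.001, -1.0]] F [-0.6 -0.4 -1.4] M [-0. -0. -0.] w 0.15261334540049953 59.09713089466095
yaw 0.009010400501901878
```

Call:
servo_tool(
  motion=[0, 0, -0.6, 0, 0, 0, 1, 0, 0, -0.8, 0, 0, 0, 1, 0, 0, -1, 0, 0, 0, 1, 0, 0, -1, 0, 0, 0, 1, 0, 0, -0.2, 0, 0, 0, 1],
)

```text
t: 12.65
eef_pos: [0.527, -0.0245, 0.2468]
tool_rot: [0.001, 0.704, 0.71, 0.001]
contact_force: [0.2, 0.3, -2.1]
gripper_width: 0.153
grasp_force: 59.2
```

Call:
servo_tool(
  motion=[-0.7, 0, 0, 0, 0, 0, 1, -1, 0, 0, 0, 0, 0, 1, -1, -0.1, 0, 0, 0, 0, 1, -1, -0.1, 0, 0, 0, 0, 1, -1, -0.1, 0, 0, 0, 0, 1],
)

```text
t: 13.28
eef_pos: [0.5201, -0.1201, 0.2441]
tool_rot: [-0.0, 0.704, 0.71, -0.001]
contact_force: [0.3, 0.8, -1.3]
gripper_width: 0.153
grasp_force: 59.2
```

Call:
servo_tool(
  motion=[-1, 0, 0, 0, 0, 0, 1, -0.6, 0, 0.5, 0, 0, 0, 1, 0, 0, 1, 0, 0, 0, 1, 0, 0, 1, 0, 0, 0, 1, 0, 0, 1, 0, 0, 0, 1],
)

```text
t: 13.9
eef_pos: [0.5208, -0.1505, 0.1732]
tool_rot: [-0.0, 0.704, 0.71, -0.0]
contact_force: [-0.2, -0.7, -1.6]
gripper_width: 0.155
grasp_force: 59.2
```

Call:
servo_tool(
  motion=[0, 0, 0.8, 0, 0, 0, 1, 0, 0, 0.8, 0, 0, 0, 1, 0, 0, 0.4, 0, 0, 0, 1, 0, 0, 0.1, 0, 0, 0, 1, 0, 0, 0.1, 0, 0, 0, 1],
)

```text
t: 14.52
eef_pos: [0.5217, -0.1505, 0.1312]
tool_rot: [0.0, 0.704, 0.71, 0.0]
contact_force: [-0.5, -0.8, -1.8]
gripper_width: 0.151
grasp_force: 59.2
```

Call:
servo_tool(
  motion=[0, 0, 0.1, 0, 0, 0, 1, 0, 0, 0.05, 0, 0, 0, 1, 0, 0, 0, 0, 0, 0, 1],
)

```text
t: 14.9
eef_pos: [0.5215, -0.1504, 0.1281]
tool_rot: [0.0, 0.704, 0.71, 0.0]
contact_force: [-0.5, 0.1, -1.2]
gripper_width: 0.158
grasp_force: 59.3
```

Call:
servo_tool(
  motion=[0, 0, 0.05, 0, 0, 0, 1, 0, 0, 0.05, 0, 0, 0, 1, 0, 0, 0, 0, 0, 0, 1],
)

```text
t: 15.28
eef_pos: [0.5214, -0.1506, 0.128]
tool_rot: [-0.0, 0.704, 0.71, 0.001]
contact_force: [-7.9, 3.8, 23.9]
gripper_width: 0.153
grasp_force: 62.9
```

Cap is on the bench. I relieve the pressing force, then release.

Call:
servo_tool(
  motion=[0, 0, -0.06, 0, 0, 0, 1, 0, 0, 0, 0, 0, 0, 0.75, 0, 0, 0, 0, 0, 0, 0.3, 0, 0, 0, 0, 0, 0, 0, 0, 0, 0, 0, 0, 0, 0],
)

```text
t: 15.9
eef_pos: [0.5213, -0.1504, 0.127]
tool_rot: [-0.0, 0.704, 0.71, -0.0]
contact_force: [-0.1, -0.4, 0.6]
gripper_width: 0.872
grasp_force: 0.0
```

Call:
servo_tool(
  motion=[0, 0, -0.6, 0, 0, 0, 0, 0, 0, -1, 0, 0, 0, 0, 0, 0, -1, 0, 0, 0, 0, 0, 0, -1, 0, 0, 0, 0, 0, 0, -0.4, 0, 0, 0, 0],
)

```text
t: 16.52
eef_pos: [0.522, -0.1506, 0.2093]
tool_rot: [0.001, 0.704, 0.71, 0.001]
contact_force: [-0.2, -0.1, 0.3]
gripper_width: 1.001
grasp_force: 0.0
```

```bash
python3 - <<'E'
from h import *
o,r=st(); print(np.round(o['q'],2))
save('side','s2')
for c in ('side','scene'):
  if c=='scene': save(c,'sc2')
  for n in ('dust_cap','setting_knob','knob_grip'):
    print(c,n,[(np.round(b['uv']).tolist(),round(b['p'],2), np.round(atz(c,b['uv'],.05),3).tolist()) for b in bot.boxes_of(c,n)[:4]])
a=cv2.imread('pics/s2.png')[170:370,230:480]; cv2.imwrite('pics/s2c.png',cv2.resize(a,(750,600),interpolation=cv2.INTER_CUBIC))
E
```

```text
t 16.525 p [ 0.522  -0.1506  0.2093] R [[-0.008, 1.0, 0.003], [1.0, 0.008, -0.0], [-0.0, 0.003, -1.0]] F [-0.2 -0.1  0.3] M [-0.04  0.02 -0.07] w 1.001494870055095 0.0
[-0.41  0.47  0.75  2.   -0.43  0.83  0.59]
side dust_cap [([346.0, 287.0], 0.85, [0.513, -0.166, 0.05]), ([406.0, 304.0], 0.79, [0.624, -0.248, 0.05]), ([277.0, 262.0], 0.7, [0.378, -0.048, 0.05])]
side setting_knob [([334.0, 245.0], 0.41, [0.527, -0.032, 0.05])]
side knob_grip [([337.0, 247.0], 0.55, [0.532, -0.04, 0.05])]
scene dust_cap [([381.0, 249.0], 0.97, [0.505, -0.164, 0.05]), ([440.0, 239.0], 0.72, [0.634, -0.251, 0.05]), ([307.0, 252.0], 0.64, [0.375, -0.042, 0.05])]
scene setting_knob [([340.0, 215.0], 0.46, [0.537, -0.01, 0.05])]
scene knob_grip [([342.0, 216.0], 0.68, [0.537, -0.017, 0.05])]
```

View pics/s2c.png

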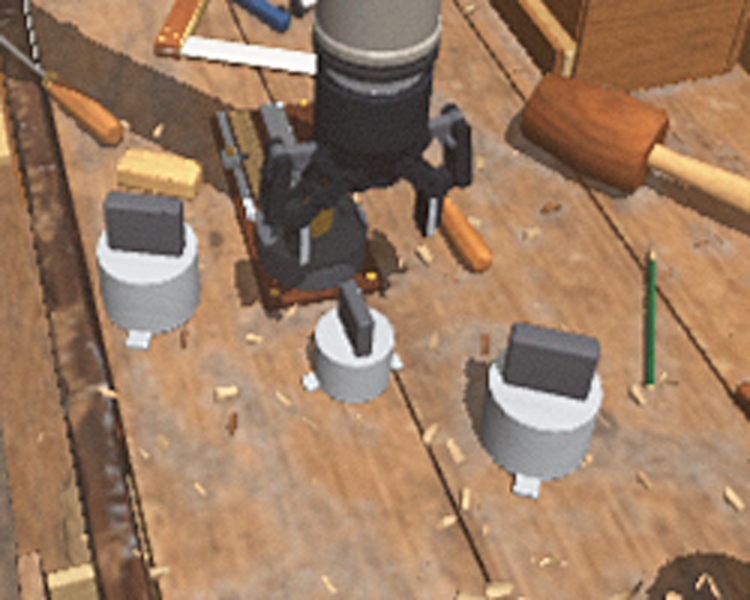

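The picture shows the cap standing upright on its lugs' side of the gauge at crop (352,360), clear of the base. The brass knob is uncovered at (322,222). Next I move over the knob and measure the pointer and index.

Call:
servo_tool(
  motion=[1, 0.1, 0, 0, 0, 0, 0, 1, 0.1, 0, 0, 0, 0, 0, 1, 0, 0, 0, 0, 0, 0, 1, 0, 0, 0, 0, 0, 0, 1, 0, 0, 0, 0, 0, 0],
)

```text
t: 17.55
eef_pos: [0.5242, -0.0498, 0.2067]
tool_rot: [-0.0, 0.704, 0.71, -0.0]
contact_force: [-0.4, 0.6, -0.0]
gripper_width: 0.999
grasp_force: 0.0
```

Call:
servo_tool(
  motion=[1, 0, 0, 0, 0, 0.3, 0, 0.35, 0, 0.5, 0, 0, 0, 0, 0, 0, 0, 0, 0, 0, 0, 0, 0, 0, 0, 0, 0, 0],
)

```text
t: 18.05
eef_pos: [0.5244, -0.0244, 0.1969]
tool_rot: [0.0, 0.72, 0.694, -0.0]
contact_force: [-0.3, -0.2, 0.2]
gripper_width: 1.001
grasp_force: 0.0
```

```bash
python3 - <<'E'
from h import *
o,r=st(); print(np.round(o['q'],2))
im=save('wrist','w5')
for n in ('knob_grip','pointer_tip','index_tip','pointer_slide'):
    print(n,[(np.round(b['uv'],1).tolist(),round(b['p'],2), np.round(atz('wrist',b['uv'],{'knob_grip':.074}.get(n,.0245)),4).tolist()) for b in bot.boxes_of('wrist',n)[:3]])
print(proj('wrist',[[.5074,.077,.0245],[.5015,.0985,.0245],[.526,-.024,.074]]))
u,v=proj('wrist',[.505,.088,.0245])[0].astype(int)
c=im[max(v-50,0):v+150,max(u-90,0):u+160]; print(u,v,c.shape); cv2.imwrite('pics/w5c.png',cv2.resize(c,None,fx=3,fy=3,interpolation=cv2.INTER_CUBIC)[:,:,::-1])
E
```

```text
t 18.05 p [ 0.5244 -0.0244  0.1969] R [[0.037, 0.999, -0.0], [0.999, -0.037, -0.001], [-0.001, -0.0, -1.0]] F [-0.3 -0.2  0.2] M [-0.    0.02  0.01] w 1.0014091652776627 0.0
[-0.66  0.46  0.75  2.05 -0.44  0.8   0.32]
knob_grip [([323.7, 218.7], 0.59, [0.5272, -0.0206, 0.074]), ([260.3, 37.4], 0.23, [0.4958, 0.0865, 0.074])]
pointer_tip [([333.3, 72.4], 0.93, [0.5379, 0.0729, 0.0245])]
index_tip [([260.3, 37.9], 0.8, [0.4878, 0.0972, 0.0245])]
pointer_slide [([332.2, 74.2], 0.66, [0.5371, 0.0721, 0.0245])]
[[290.36827555  68.40631429]
 [279.93602809  35.29119358]
 [321.88492666 224.46119605]]
285 51 (200, 250, 3)
```

View pics/w5c.png

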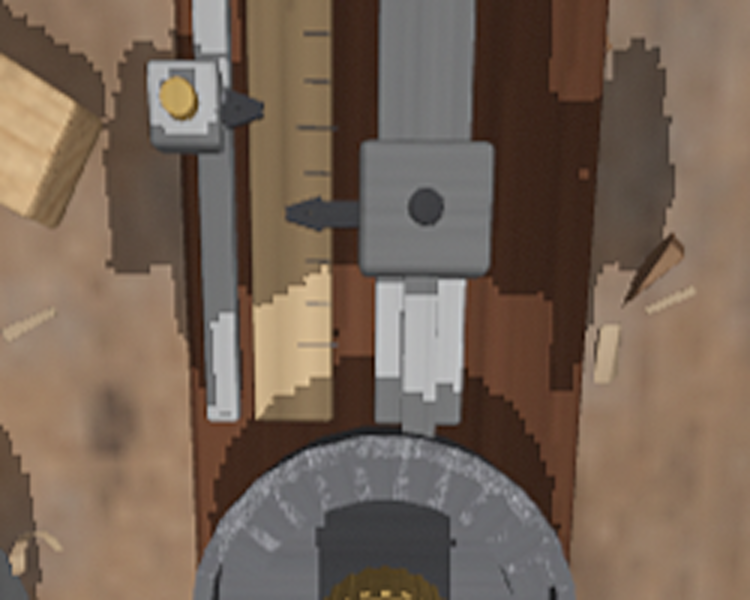

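```bash
python3 - <<'E'
from h import *
f=lambda p:(195+(p[0]+.5)/3-.5,1+(p[1]+.5)/3-.5)
P=atz('wrist',f((286,213)),.0245);I=atz('wrist',f((264,108)),.0245);g=np.array([.05,.9988,0])
print(P,I,(I-P)@g,((I-P)@g)/.006)
m=[atz('wrist',f((312,y)),.014) for y in (33,81,128,173,218,260,302,345)]; print(np.diff([x[1] for x in m]))
print('slide edge dir',[atz('wrist',f(p),.039)[:2] for p in ((362,145),(362,262),(490,145))])
E
```

```text
[0.50700132 0.07485707 0.0245    ] [0.50333437 0.09757057 0.0245    ] 0.022502898310147557 3.7504830516912593
[-0.01016958 -0.01020983 -0.01001796 -0.01026416 -0.00981011 -0.01004042
 -0.01052664]
slide edge dir [array([0.52578709, 0.08632904]), array([0.52479783, 0.06214919]), array([0.55393064, 0.08528883])]
```

The crop shows the pointer tip at (286,213) and the index tip at (264,108), a gap of about 22.5 mm, so roughly 3.75 rad clockwise. The tool pre-turns anticlockwise while going down over the knob.

Call:
servo_tool(
  motion=[0, 0.08, 0, 0, 0, -1, 0, 0, 0, 0, 0, 0, -1, 0, 0, 0, 0, 0, 0, -1, 0, 0, 0, 0, 0, 0, -1, 0, 0, 0, 0, 0, 0, -1, 0],
)

```text
t: 18.92
eef_pos: [0.5262, -0.0237, 0.1973]
tool_rot: [0.0, 0.414, 0.91, 0.0]
contact_force: [-0.3, -0.3, -0.0]
gripper_width: 0.998
grasp_force: 0.0
```

Call:
servo_tool(
  motion=[0, 0, 0, 0, 0, -1, 0, 0, 0, 0, 0, 0, -1, 0, 0, 0, 0, 0, 0, -1, 0, 0, 0, 0, 0, 0, -1, 0, 0, 0, 0, 0, 0, -1, 0],
)

```text
t: 19.55
eef_pos: [0.5261, -0.0237, 0.1972]
tool_rot: [0.0, 0.051, 0.999, -0.0]
contact_force: [-0.5, 0.5, 1.0]
gripper_width: 1.0
grasp_force: 0.0
```

Call:
servo_tool(
  motion=[0, 0, 0.7, 0, 0, -1, 0, 0, 0, 0.7, 0, 0, -1, 0, 0, 0, 0.7, 0, 0, -1, 0, 0, 0, 0.7, 0, 0, -1, 0, 0, 0, 0.7, 0, 0, -1, 0],
)

```text
t: 20.18
eef_pos: [0.5263, -0.0237, 0.1268]
tool_rot: [0.0, -0.318, 0.948, -0.0]
contact_force: [0.3, -0.8, -1.1]
gripper_width: 1.005
grasp_force: 0.0
```

```bash
python3 - <<'E'
from h import *
o,r=st(); print(np.round(o['q'],2),'yaw',np.arctan2(r[1,1],r[0,1]))
E
```

```text
t 20.175 p [ 0.5263 -0.0237  0.1268] R [[-0.798, -0.603, 0.0], [-0.603, 0.798, -0.0], [-0.0, -0.0, -1.0]] F [ 0.3 -0.8 -1.1] M [-0.01 -0.02 -0.01] w 1.0048308046449637 0.0
[-0.18  0.48  0.14  2.05 -0.11  0.61  2.25] yaw 2.2180494483081885
```

Call:
servo_tool(
  motion=[0, 0, 0.15, 0, 0, 0, 0.3, 0, 0, 0, 0, 0, 0, 0.6, 0, 0, 0, 0, 0, 0, 1, 0, 0, 0, 0, 0, 0, 1, 0, 0, 0, 0, 0, 0, 1],
  grip_force=25,
)

```text
t: 20.8
eef_pos: [0.5262, -0.023, 0.1248]
tool_rot: [0.0, -0.316, 0.949, 0.0]
contact_force: [-1.8, 1.0, 5.7]
gripper_width: 0.379
grasp_force: 24.7
```

Call:
servo_tool(
  motion=[0, 0, 0, 0, 0, 0, 1],
)

```text
t: 20.92
eef_pos: [0.5262, -0.023, 0.1248]
tool_rot: [0.0, -0.316, 0.949, 0.0]
contact_force: [-2.1, 1.3, 6.3]
gripper_width: 0.376
grasp_force: 24.7
```

Call:
servo_tool(
  motion=[0, 0, 0, 0, 0, 0.6, 1, 0, 0, 0, 0, 0, 0.8, 1, 0, 0, 0, 0, 0, 0.8, 1, 0, 0, 0, 0, 0, 0.8, 1, 0, 0, 0, 0, 0, 0, 1],
)

```text
t: 21.55
eef_pos: [0.5261, -0.0228, 0.1248]
tool_rot: [0.0, -0.095, 0.995, 0.0]
contact_force: [-3.6, 1.4, 7.4]
gripper_width: 0.374
grasp_force: 24.8
```

```bash
python3 - <<'E'
from h import *
o,r=st(); print('yaw',np.arctan2(r[1,1],r[0,1]))
for c in ('scene','side'):
    save(c,c+'5'); print(c,[(np.round(b['uv'],1).tolist(),round(b['p'],2)) for b in bot.boxes_of(c,'pointer_slide')[:2]])
E
```

```text
t 21.55 p [ 0.5261 -0.0228  0.1248] R [[-0.982, -0.19, 0.0], [-0.19, 0.982, 0.001], [-0.0, 0.0, -1.0]] F [-3.6  1.4  7.4] M [ 0.32  0.59 -0.08] w 0.3741610105797054 24.831813275814056
yaw 1.7618567122359758
scene [([318.1, 211.7], 0.42)]
side []
```

Call:
servo_tool(
  motion=[0, 0, 0, 0, 0, 0.8, 1, 0, 0, 0, 0, 0, 0.8, 1, 0, 0, 0, 0, 0, 0.8, 1, 0, 0, 0, 0, 0, 0.8, 1, 0, 0, 0, 0, 0, 0.8, 1],
)

```text
t: 22.38
eef_pos: [0.5261, -0.0227, 0.1249]
tool_rot: [-0.0, 0.204, 0.979, 0.001]
contact_force: [-2.5, 2.0, 5.9]
gripper_width: 0.378
grasp_force: 24.8
```

Call:
servo_tool(
  motion=[0, 0, 0, 0, 0, 0.8, 1, 0, 0, 0, 0, 0, 0.8, 1, 0, 0, 0, 0, 0, 0.8, 1, 0, 0, 0, 0, 0, 0.8, 1, 0, 0, 0, 0, 0, 0.8, 1],
)

```text
t: 23.0
eef_pos: [0.5262, -0.0225, 0.1249]
tool_rot: [-0.0, 0.484, 0.875, 0.001]
contact_force: [-2.7, 3.0, 6.2]
gripper_width: 0.375
grasp_force: 24.9
```

```bash
python3 - <<'E'
from h import *
o,r=st(); print(np.round(o['q'],2),'yaw',np.arctan2(r[1,1],r[0,1]))
im=save('wrist','w6')
for n in ('pointer_tip','index_tip','pointer_slide'):
    print(n,[(np.round(b['uv'],1).tolist(),round(b['p'],2), np.round(atz('wrist',b['uv'],.0245),4).tolist()) for b in bot.boxes_of('wrist',n)[:2]])
E
```

```text
t 23.0 p [ 0.5262 -0.0225  0.1249] R [[-0.531, 0.847, 0.0], [0.847, 0.531, 0.002], [0.001, 0.001, -1.0]] F [-2.7  3.   6.2] M [0.44 0.56 0.04] w 0.3754157961238199 24.854523539543152
[-0.52  0.56  0.58  2.08 -0.5   0.65  0.96] yaw 0.5598652121621946
pointer_tip [([446.3, 88.2], 0.84, [0.5366, 0.0809, 0.0245]), ([385.6, 8.9], 0.43, [0.4897, 0.0935, 0.0245])]
index_tip [([387.5, 10.9], 0.87, [0.4907, 0.0932, 0.0245])]
pointer_slide [([445.1, 92.0], 0.7, [0.537, 0.0792, 0.0245])]
```

Call:
servo_tool(
  motion=[0, 0, 0, 0, 0, 0, 0, 0, 0, 0, 0, 0, 0, 0, 0, 0, 0, 0, 0, -0.6, 0, 0, 0, 0, 0, 0, -1, 0, 0, 0, 0, 0, 0, -1, 0],
)

```text
t: 23.82
eef_pos: [0.5262, -0.0236, 0.1241]
tool_rot: [0.0, 0.302, 0.953, -0.0]
contact_force: [-0.3, -0.6, 0.5]
gripper_width: 1.004
grasp_force: 0.0
```

Call:
servo_tool(
  motion=[0, 0, 0, 0, 0, -1, 0, 0, 0, 0, 0, 0, -1, 0, 0, 0, 0, 0, 0, -1, 0, 0, 0, 0, 0, 0, -1, 0, 0, 0, 0, 0, 0, -1, 0],
)

```text
t: 24.45
eef_pos: [0.5262, -0.0237, 0.1241]
tool_rot: [0.0, -0.068, 0.998, -0.0]
contact_force: [-0.0, -0.5, -0.9]
gripper_width: 0.998
grasp_force: 0.0
```

Call:
servo_tool(
  motion=[0, 0, 0, 0, 0, -1, 0, 0, 0, 0, 0, 0, -1, 0.2, 0, 0, 0, 0, 0, 0, 0.4, 0, 0, 0, 0, 0, 0, 1, 0, 0, 0, 0, 0, 0, 1],
)

```text
t: 25.08
eef_pos: [0.5259, -0.023, 0.1243]
tool_rot: [-0.0, -0.214, 0.977, 0.0]
contact_force: [-1.9, 1.6, 5.0]
gripper_width: 0.374
grasp_force: 24.6
```

Call:
servo_tool(
  motion=[0, 0, 0, 0, 0, 0, 1, 0, 0, 0, 0, 0, 0, 1],
)

```text
t: 25.32
eef_pos: [0.5259, -0.023, 0.1243]
tool_rot: [-0.0, -0.214, 0.977, 0.0]
contact_force: [-2.0, 1.8, 4.5]
gripper_width: 0.377
grasp_force: 24.6
```

```bash
python3 - <<'E'
from h import *
o,r=st(); print(np.round(o['q'],2),'yaw',np.arctan2(r[1,1],r[0,1]))
E
```

```text
t 25.325 p [ 0.5259 -0.023   0.1243] R [[-0.908, -0.418, -0.0], [-0.418, 0.908, 0.0], [0.0, 0.001, -1.0]] F [-2.   1.8  4.5] M [ 0.39  0.53 -0.05] w 0.3772039965741962 24.632212221622467
[-0.23  0.49  0.19  2.06 -0.16  0.61  2.08] yaw 2.002403053247921
```

Call:
servo_tool(
  motion=[0, 0, 0, 0, 0, 0.8, 1, 0, 0, 0, 0, 0, 0.8, 1, 0, 0, 0, 0, 0, 0.8, 1, 0, 0, 0, 0, 0, 0.8, 1, 0, 0, 0, 0, 0, 0.8, 1],
)

```text
t: 25.95
eef_pos: [0.5259, -0.0227, 0.1243]
tool_rot: [-0.0, 0.086, 0.996, 0.0]
contact_force: [-2.9, 2.4, 4.1]
gripper_width: 0.373
grasp_force: 24.7
```

Call:
servo_tool(
  motion=[0, 0, 0, 0, 0, 0.8, 1, 0, 0, 0, 0, 0, 0.8, 1, 0, 0, 0, 0, 0, 0.8, 1, 0, 0, 0, 0, 0, 0.8, 1, 0, 0, 0, 0, 0, 0.8, 1],
)

```text
t: 26.58
eef_pos: [0.5261, -0.0224, 0.1243]
tool_rot: [-0.0, 0.376, 0.927, 0.0]
contact_force: [-2.0, 3.3, 4.7]
gripper_width: 0.375
grasp_force: 24.7
```

Call:
servo_tool(
  motion=[0, 0, 0, 0, 0, 0.8, 1, 0, 0, 0, 0, 0, 0.8, 1, 0, 0, 0, 0, 0, 0.8, 1, 0, 0, 0, 0, 0, 0.6, 1, 0, 0, 0, 0, 0, 0, 1],
)

```text
t: 27.2
eef_pos: [0.5263, -0.0222, 0.1243]
tool_rot: [-0.0, 0.572, 0.82, 0.0]
contact_force: [-1.9, 3.3, 5.1]
gripper_width: 0.377
grasp_force: 24.8
```

```bash
python3 - <<'E'
from h import *
o,r=st(); print(np.round(o['q'],2),'yaw',np.arctan2(r[1,1],r[0,1]))
im=save('wrist','w7')
for n in ('pointer_tip','index_tip','pointer_slide'):
    print(n,[(np.round(b['uv'],1).tolist(),round(b['p'],2), np.round(atz('wrist',b['uv'],.0245),4).tolist()) for b in bot.boxes_of('wrist',n)[:2]])
print(proj('wrist',[[.5074,.0955,.0245],[.5045,.0975,.0245]]), 'edge of view y:',atz('wrist',(320,0),.0245))
E
```

```text
t 27.2 p [ 0.5263 -0.0222  0.1243] R [[-0.345, 0.939, -0.0], [0.939, 0.345, 0.001], [0.001, 0.0, -1.0]] F [-1.9  3.3  5.1] M [ 0.75  0.37 -0.07] w 0.377068601916597 24.77886289358139
[-0.56  0.57  0.63  2.08 -0.55  0.66  0.8 ] yaw 0.35250669308020166
pointer_tip [([420.8, 42.9], 0.6, [0.5366, 0.0911, 0.0245]), ([357.0, 138.0], 0.38, [0.5245, 0.038, 0.0245])]
index_tip [([332.3, 5.0], 0.78, [0.4902, 0.0913, 0.0245])]
pointer_slide [([418.0, 45.4], 0.87, [0.5358, 0.0896, 0.0245])]
[[369.23600507   9.90287035]
 [365.22477596   3.02500895]] edge of view y: [0.48394569 0.09124757 0.0245    ]
```

Call:
servo_tool(
  motion=[0, 0, 0, 0, 0, 0.7, 1, 0, 0, 0, 0, 0, 0.7, 1, 0, 0, 0, 0, 0, 0.7, 1, 0, 0, 0, 0, 0, 0.5, 1, 0, 0, 0, 0, 0, 0, 1],
)

```text
t: 28.02
eef_pos: [0.5265, -0.0222, 0.1243]
tool_rot: [-0.0, 0.72, 0.694, 0.001]
contact_force: [-1.1, 4.9, 5.0]
gripper_width: 0.377
grasp_force: 25.1
```

Call:
servo_tool(
  motion=[0, 0, 0, 0, 0, 0, 0, 0, 0, 0, 0, 0, 0, 0, 0, 0, -0.6, 0, 0, 0, 0, 0, 0, -1, 0, 0, 0, 0, 1, 0, -0.2, 0, 0, 0, 0],
)

```text
t: 28.65
eef_pos: [0.5278, -0.0051, 0.1627]
tool_rot: [0.001, 0.721, 0.693, 0.001]
contact_force: [-0.1, -0.5, -0.7]
gripper_width: 0.998
grasp_force: 0.0
```

Call:
servo_tool(
  motion=[1, 0, 0, 0, 0, 0, 0, 0.5, 0, 0, 0, 0, 0, 0, 0, 0, 0, 0, 0, 0, 0, 0, 0, 0, 0, 0, 0, 0],
)

```text
t: 29.15
eef_pos: [0.5279, 0.0256, 0.1604]
tool_rot: [0.0, 0.72, 0.694, -0.0]
contact_force: [0.2, 0.0, 0.1]
gripper_width: 1.0
grasp_force: 0.0
```

```bash
python3 - <<'E'
from h import *
o,r=st(); print('yaw',np.arctan2(r[1,1],r[0,1]))
im=save('wrist','w8')
for n in ('pointer_tip','index_tip','pointer_slide'):
    print(n,[(np.round(b['uv'],1).tolist(),round(b['p'],2), np.round(atz('wrist',b['uv'],.0245),4).tolist()) for b in bot.boxes_of('wrist',n)[:2]])
u,v=proj('wrist',[.506,.0975,.0245])[0].astype(int); print(u,v)
x0,y0=u-50,max(v-35,0); c=im[y0:y0+75,x0:x0+100]; print(x0,y0)
cv2.imwrite('pics/w8c.png',cv2.resize(c,(800,600),interpolation=cv2.INTER_NEAREST)[:,:,::-1])
E
```

```text
t 29.15 p [0.5279 0.0256 0.1604] R [[0.038, 0.999, 0.0], [0.999, -0.038, -0.0], [-0.0, 0.0, -1.0]] F [0.2 0.  0.1] M [-0.04  0.02 -0.01] w 0.999756495800709 0.0
yaw -0.03751954234459636
pointer_tip [([330.3, 114.2], 0.8, [0.5371, 0.0941, 0.0245]), ([322.1, 156.9], 0.17, [0.531, 0.0676, 0.0245])]
index_tip [([249.2, 114.6], 0.72, [0.4862, 0.0959, 0.0245])]
pointer_slide [([333.7, 116.1], 0.59, [0.5391, 0.0931, 0.0245])]
280 110
230 75
```

View pics/w8c.png

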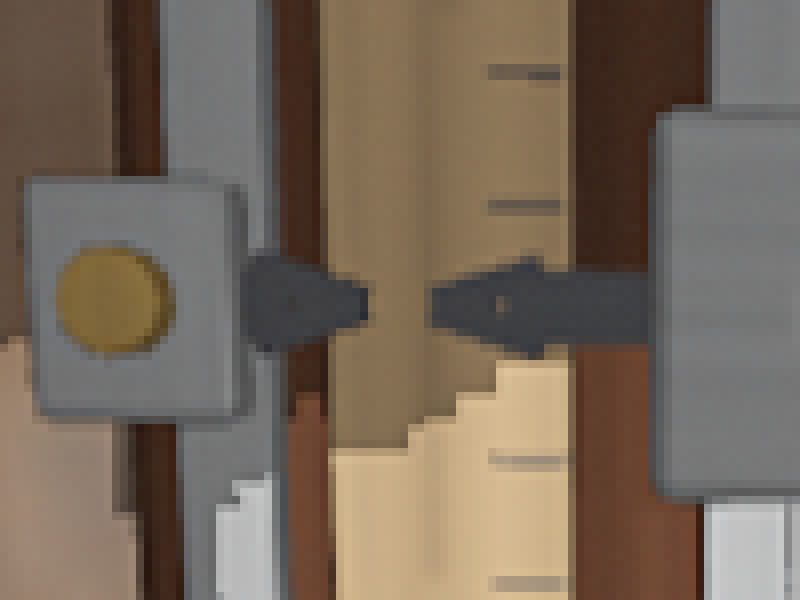

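The enlarged crop shows index tip near (366,304) and pointer tip near (432,308), so the pointer is about half a pixel (≈0.3 mm) short. I'll measure this at subpixel level.

```bash
cat > tip.py <<'E'
from h import *
def measure(yaw=-.047):
    g=np.array([-np.sin(yaw),np.cos(yaw),0]); res=[]
    u,v=[int(round(x)) for x in proj('wrist',[.506,.0975,.0245])[0]]
    for k in range(6):
        R_=bot.read_camera('wrist')[v-35:v+40,u-50:u+50,0].astype(float); yt=np.array([])
        if k==0: full=R_.copy()
        else: full+=R_
    full/=6; x0,y0=u-50,v-35
    return full,x0,y0,g
def centres(full,x0,y0,cols,r0,r1):
    out=[]
    for c in cols:
        col=full[r0:r1,c]; bg=np.percentile(col,85); w=np.clip((bg-col)-8,0,None); 
        out.append((c+x0,(w*np.arange(r0,r1)).sum()/w.sum()+y0,w.sum()/(bg-60)))
    return np.array(out)
E
python3 - <<'E'
from tip import *
full,x0,y0,g=measure()
print(x0,y0); print(full[28:50,34:70].astype(int))
for nm,cols in (('idx',range(41,46)),('ptr',range(54,62))):
    C=centres(full,x0,y0,cols,30,46); P=np.array([atz('wrist',c[:2],.0245) for c in C])
    print(nm,np.round(C,2).tolist(),'gy mm',np.round((P-[.5,.1,0])@g*1000,2))
E
```

```text
231 76
[[ 70  65  65  63  59  75 129 137 133 131 132 134 136 134 134 133 129 125
  121 123 129 132 134 135 137 139 141 143 142 141 140 139 137 136 135 142]
 [ 70  65  65  63  60  71 128 137 133 131 132 133 136 135 133 133 129 125
  121 123 128 132 134 135 137 138 141 142 142 141 140 139 137 136 135 142]
 [ 70  66  66  64  60  68 127 137 134 132 131 133 135 135 133 132 129 125
  121 123 128 131 133 135 137 139 141 143 143 143 144 139 139 136 135 142]
 [ 66  64  66  64  60  66 126 137 134 131 132 133 135 135 133 132 129 125
  121 123 127 131 133 136 138 140 143 146 143 138 131 117 120 135 137 143]
 [ 62  62  62  61  59  66 128 139 136 133 133 133 135 135 133 132 129 125
  120 124 128 132 135 139 141 139 137 132 119 102  88  69  88 131 137 142]
 [ 63  63  62  61  59  62 112 132 137 136 135 134 135 135 133 132 129 125
  121 124 130 134 134 131 124 112 102  86  71  61  57  56  71 106 111 113]
 [ 64  63  64  64  62  58  74  96 110 119 128 135 137 135 133 132 129 127
  120 121 122 115 108  95  81  69  60  58  59  61  62  61  59  67  68  69]
 [ 63  64  64  64  63  62  59  60  64  75  88 123 
[... 1882 characters left out ...]
207]
 [ 74  64  75  76  76  57 106 138 136 132 132 133 134 133 132 130 128 124
  119 118 121 124 142 144 149 194 198 212 212 211 209 208 206 205 206 208]
 [ 76  63  98 104 104  64 104 137 136 132 132 132 134 133 131 131 129 124
  117 141 148 150 188 192 196 211 213 214 212 211 210 208 206 204 206 208]]
idx [[272.0, 113.42, 5.94], [273.0, 113.39, 5.42], [274.0, 113.33, 4.8], [275.0, 113.42, 5.03], [276.0, 114.0, 0.47]] gy mm [-3.14 -3.12 -3.08 -3.12 -3.47]
ptr [[285.0, 113.65, 4.78], [286.0, 113.6, 5.3], [287.0, 113.61, 5.72], [288.0, 113.66, 6.37], [289.0, 113.63, 6.92], [290.0, 113.63, 7.45], [291.0, 113.7, 8.1], [292.0, 113.69, 8.33]] gy mm [-3.19 -3.16 -3.16 -3.18 -3.16 -3.15 -3.19 -3.18]
```

Averaged over six frames, the pointer stands within about 0.06 mm of the index, which is inside measuring error. The gripper is open and clear of everything, so I'm handing in.

```bash
python3 -c "
from station import bot
print(bot.hand_in())"
```

```text
the job is handed in; nothing more can be done
None
```

The dust cap is off and standing upright on the bench clear of the gauge, the knob has brought the pointer tip to within about 0.06 mm of the index tip as measured in the wrist camera, and the job was handed in at about 30 s with the gripper open and touching nothing; no verdict came back.

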